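Square up the hinged upright of a printer frame

TASK

Pick up the blue square and stand it foot-down on the narrow rail of the printer frame, in line with the rail, its back facing the leaning upright but still a finger's width clear of it. Then slide it along the rail into the corner, pushing the upright up straight, until the foot lies flat on the rail and the back lies flat against the upright, and finish while still holding it pressed firmly both down on the rail and against the upright; do not let go, because the upright springs back. Leave the other things on the bench where they are.

Things in the scene. Friction and masses are not known exactly. Their poses are not given: they have to be found in the camera images.
- square: Blue square, a rigid L 20 mm thick (own y), about 0.3 kg, standing foot-down on the bench. Origin: the heel (outer corner of the L), underside, mid-thickness. +x: along the foot, 130 mm long, 24 mm high. +z: up the blade, 110 mm tall, 36 mm wide (x = 0 to 36 mm). The back is the blade's flat face at x = 0, looking to -x. On the rail, the blade overtops the upright by 25 mm.
- toe (a point): The far end of the square's foot: underside, mid-thickness, 130 mm from the heel along the square's +x; axes as the square's.
- blade_top (a point): Centre of the top end of the square's blade: 18 mm from the back, 110 mm above the underside of the foot, mid-thickness; axes as the square's. Grip the blade here from above, across its 20 mm thickness; gripped some 40 mm below this point it is pushed without tipping.
- frame: Corner of a printer frame, fixed: aluminium rail, 30 mm wide, flat top 60 mm above the bench, on two black feet (70 mm wide, 30 mm high). Origin: on the bench below the corner line. +x: along the rail away from the upright, rail top free from x = 0 to 205 mm. y: across the rail, 0 at its middle. Black hinge cheeks beside the upright, 42 mm over all, x below 0, end 15 mm above the rail's top.
- corner (a point): The inner corner where the rail's top meets the foot of the upright's face: 60 mm above the frame's origin, mid-width of the rail; axes as the frame's (+x along the rail away from the upright, z up). The square is home when its heel lies here and its +x runs along this +x.
- upright (a joint): Hinge of the aluminium upright (30 x 30 mm, 85 mm tall, orange top), about the corner line. 0 = leaning over the rail by 0.14 rad (its top 12 mm over), held so by a spring; 0.14 = straight up, square to the rail, against a firm stop. It takes about 3 N at its top to push it straight, and it springs back when let go.
- rail: The rail of the frame, where the square's foot belongs: 250 mm long, 30 mm wide and 30 mm high. Origin and axes as corner.
- post: The upright itself, hinged on the frame. Origin: mid-width at the lower edge of its face, on the corner line; own +x out of the face that the square's back must meet, +z up along that face (85 mm tall); it tilts with the hinge.
- bottle: amber glass bottle, 56 mm across, 120 mm tall; a bystander, leave it alone. Origin at its underside.
- mug: white mug, 76 mm across, 85 mm tall; a bystander, leave it alone. Origin at its underside.
- jar: clear jar with a red cap, 64 mm across, 70 mm tall; a bystander, leave it alone. Origin at its underside.
- screwdriver: screwdriver lying on the bench; a bystander, leave it alone. Origin at its underside.
- wrench: spanner lying on the bench; a bystander, leave it alone. Origin at its underside.
- offcut: offcut of aluminium extrusion, 110 x 30 x 30 mm, lying on the bench; a bystander, leave it alone. Origin at its underside.
Mind the look-alikes: they are no part of the job. Of the things that look like the square, take the one that is nearest to the robot's base at the start.

How it is judged:
On the way:
1. The square stands on the rail in line with it, back towards the upright and clear of it (heel 15 mm or more from the corner) (z of square in the frame of corner between -0.002 and 0.003 m and z of toe in the frame of corner between -0.002 and 0.004 m and contact force between square and rail above 0.5 N and y of square in the frame of corner between -0.008 and 0.008 m and y of toe in the frame of corner between -0.01 and 0.01 m and x of square in the frame of corner above 0.015 m and x of toe in the frame of corner above 0.12 m and contact force between square and post below 0.2 N), for 0.2 s.
At the end, for the whole second after the job is handed in: Still held: foot flat on the rail (within 3-4 mm at heel and toe, 0.5 N on it), heel within 8 mm and toe within 10 mm of its centre line, heel within 3 mm of the corner, over 2 N on the upright, which is straight to 0.015 rad, all at rest, fingers on the square and not on the upright (z of square in the frame of corner between -0.002 and 0.003 m and z of toe in the frame of corner between -0.002 and 0.004 m and contact force between square and rail above 0.5 N and y of square in the frame of corner between -0.008 and 0.008 m and y of toe in the frame of corner between -0.01 and 0.01 m and x of square in the frame of corner between -0.003 and 0.003 m and x of toe in the frame of corner above 0.12 m and value of joint upright above 0.125 rad and contact force between square and post above 2 N and contact force between each of the arm, the fingers and post below 0.5 N and contact force between the fingers and square above 2 N and linear speed of square below 0.01 m/s); the arm keeps its last pose, push and grip.
It fails at once if Another thing on the bench was moved by more than 25 mm (distance of any of bottle, mug, jar, screwdriver, wrench, offcut from where it was at the start of the episode above 0.025 m).
It also fails if it takes over 64 s, if anything falls off the work surface, if the arm or the gripper's body presses on something with over 40 N, if the wrist force passes 120 N, or if a joint passes its speed limit or range.

ROBOT

A 6-joint arm with a two-finger parallel gripper is mounted at the origin on the work surface. World frame = base frame: x ahead of the robot, y to its left, z up, the work surface at z = 0. Lengths are in m, angles in rad, forces in N, time in s.
With the tool pointing down it reaches from about 0.35 to 0.85 m from the base axis. Payload 8.1 kg.
Tool frame: the origin (TCP) lies midway between the tips of the shut fingers; the grasp point (between the pads) lies 19 mm behind it; z points along the fingers, y is the direction in which the jaws open and shut (so a half turn about z gives the same grasp; the last joint's range is limited). The gripper opens to 93 mm and grips with 3 to 60 N. Pads are 15 mm wide; open, the fingers measure 128 mm over their backs; the gripper's body (75 mm by 188 mm) begins 65 mm behind the grasp point.
Start: joints at [-1.389, 0.13, 1.488, -0, 1.523, -0.085], TCP at [0.158, -0.579, 0.219] pointing down, gripper open.
Joint ranges: [-2.96, 2.96], [-0.89, 2.26], [0.02, 2.5], [-1.34, 4.48], [0, 2.73], [-2.66, 2.66]. Speed limits (rad/s): [2.39, 2.39, 2.79, 3.14, 3.14, 3.14].

INTERFACE

Orientations are given as a rotation vector (axis times angle).
In Python, from plant import monitor, eyes, ticket gives the robot as it stands.
- The arm moves only by the tool send_rows, never from a script. Its argument "motion" is a list of rows, each a list of 2 entries, a list of its own where there are three numbers: the shift along the tool's x, y, z in m, then the turn about the tool's z in degrees. In form: [[[dx, dy, dz], twist], ...]. A call has 1 to 12 rows; each row is the pose to reach, as a shift and turn from the pose commanded when the call began, along the tool's axes at that moment; what a row does not reach only later rows make up. A row lasts 1/8 s, in which the tool goes at most 62.5 mm and 10.7 degrees, less where a joint would pass 70% of its speed; a pose out of reach is approached as far as the arm can. A call with a gripper value outside its range is refused whole. "jaw" is the finger opening in m, from 0 to 0.093, set as the call begins (left out, the last holds). The fingers move at their own pace and stop on an object; "squeeze" is the grip in N (left out, the last holds). Time passes only in rows, so rows that repeat a pose let the fingers close. It gives the time, the measured TCP pose, the force and the opening at its end, in the units of the state.
- monitor.read_state(): the state, without advancing time (a new reading comes with each control period).
- eyes.read_camera(name): name is "scene" or "top" or "wrist"; returns the picture (400x640x3 uint8, red, green, blue); there is no depth.
- eyes.camera_model(name): a dict with "mtx" (3x3 intrinsics, pixels), "k1" (the pictures are not rectified: a ray, as slopes to the right and down, at radius r is drawn at 1 + k1 r^2 times it, then the intrinsics apply), "cam_to_world" (4x4, takes a point from camera to world coordinates); the wrist camera has in their place "mount" (4x4, takes a point from camera to tool coordinates, whose origin is the TCP and whose axes are the flange's). Camera axes: x right, y down, z forward; pixel columns grow to the right and rows downward; lengths in m; the calibration is good to about 2 mm. A picture is of the moment at which its call begins: read the wrist's pose just before it. camera_model takes no time and is no camera call.
- ticket.close_job(): hands the job in, once; it reports no verdict.
The state is a dict: "t": time; "q": joint angles; "dq": joint speeds; "joint_torque": joint torques, N m; "tool_pos": TCP position; "orientation": TCP orientation; "force": force on the tool from outside, world axes, zero at the start; "wrist_torque": the same for the moment, N m; "opening": finger opening in m.
Only numpy, scipy, OpenCV 4.12 (cv2) and the standard library are available. Lean on these libraries where they do the work, as an engineer would, in place of code of your own. Each camera call takes 0.05 s, during which the arm holds its last target.

## Working session

There is one attempt and no reset: what is moved stays moved. The work goes in short steps, Python scripts to look and compute and a tool call to move; the robot and the scene stay as the last step left them, time stands still between calls to the robot, and variables do not carry over. Pictures are saved under pics/ and viewed, and the job is handed in when it is done.

Besides the shell and the picture viewer there is one more tool, called after "Request:" as name(argument=value, ...) on one line, values as JSON. send_rows: Moves the arm, as the interface text tells. Its arguments: {"type":"object","properties":{"motion":{"type":"array","items":{"type":"array"}},"jaw":{"type":"number"},"squeeze":{"type":"number"}},"required":["motion"]}

```bash
mkdir -p pics; ls
cat > h.py <<'E'
import numpy as np,cv2
from plant import monitor, eyes, ticket
def snap(n,f):
    im=eyes.read_camera(n); cv2.imwrite('pics/'+f,im[:,:,::-1]); return im
def ray(n,uv,T=None):
    m=eyes.camera_model(n);K=np.array(m['mtx']);k1=m['k1']
    if T is None:T=np.array(m['cam_to_world'])
    p=np.array([(uv[0]-K[0,2])/K[0,0],(uv[1]-K[1,2])/K[1,1]]);s=p.copy()
    for _ in range(30): s=p/(1+k1*(s@s))
    return T[:3,3],T[:3,:3]@np.array([s[0],s[1],1])
def onz(n,uv,z,T=None):
    o,d=ray(n,uv,T);return o+d*(z-o[2])/d[2]
def proj(n,P,T=None):
    m=eyes.camera_model(n);K=np.array(m['mtx']);k1=m['k1']
    if T is None:T=np.array(m['cam_to_world'])
    c=T[:3,:3].T@(np.array(P)-T[:3,3]);s=c[:2]/c[2];s=s*(1+k1*(s@s))
    return K[0,0]*s[0]+K[0,2],K[1,1]*s[1]+K[1,2]
E
python3 - <<'E'
from h import *
for n in('scene','top','wrist'):
    snap(n,n+'0.png'); m=eyes.camera_model(n);print(n,m)
print(monitor.read_state())
E
```

```text
pics
scene {'mtx': array([[415.87102895,   0.        , 318.89039254],
       [  0.        , 415.87102895, 195.90079905],
       [  0.        ,   0.        ,   1.        ]]), 'k1': -0.03323055912058732, 'cam_to_world': array([[ 0.2904525 ,  0.53293029, -0.79474691,  1.3830352 ],
       [ 0.9567639 , -0.14829166,  0.25022476, -0.4219512 ],
       [ 0.01549801, -0.83306356, -0.55296015,  0.65743104],
       [ 0.        ,  0.        ,  0.        ,  1.        ]])}
top {'mtx': array([[386.97067796,   0.        , 319.29019984],
       [  0.        , 386.97067796, 195.61728691],
       [  0.        ,   0.        ,   1.        ]]), 'k1': -0.010356872184777453, 'cam_to_world': array([[-0.00571373, -0.98485171,  0.17330452,  0.36691811],
       [-0.99994851,  0.00708043,  0.00726895, -0.15098644],
       [-0.00838591, -0.17325406, -0.98484146,  1.07412188],
       [ 0.        ,  0.        ,  0.        ,  1.        ]])}
wrist {'mtx': array([[316.96334864,   0.        , 318.53634104],
       [  0.        , 316.96334864, 200.41286532],
       [  0.        ,   0.        ,   1.        ]]), 'k1': -0.
[... 348 characters left out ...]
    1.00000000e+00]])}
{'t': 0.15, 'q': array([-1.38941325e+00,  1.31029965e-01,  1.48904043e+00,  2.42782812e-05,
        1.52300480e+00, -8.53959901e-02]), 'dq': array([ 1.82002687e-03, -2.20901375e-03, -2.50705469e-03,  6.00777746e-04,
        9.36311446e-05, -1.36332928e-03]), 'joint_torque': array([ 1.97410234e-03, -5.60473108e+01, -4.92335558e+01,  7.70004932e-02,
        3.06861405e-02, -9.00925943e-05]), 'tool_pos': array([ 0.15812685, -0.57832234,  0.21779696]), 'orientation': array([-3.11221667e+00, -4.17615060e-01,  7.36406856e-05]), 'force': array([0.75751591, 0.56442475, 0.19286231]), 'wrist_torque': array([-0.01115204,  0.00029437, -0.07417969]), 'opening': 0.09255954464550459}
```

View pics/scene0.png

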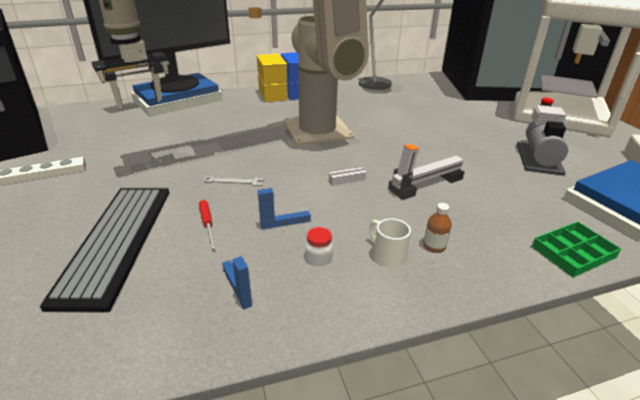

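View pics/top0.png

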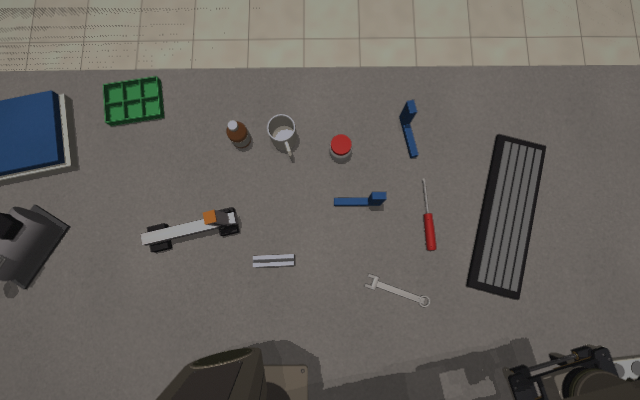

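View pics/wrist0.png

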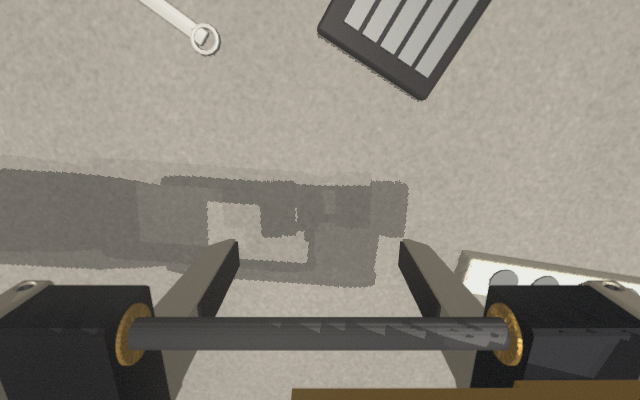

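Candidates for the square: the blue L at top (360,200) / scene (283,210), and the blue L at top (409,130) / scene (240,280). The base is near top (290,390), so the first one is nearer. I'll check it in a close crop and measure.

Run:
```python
from h import *
t=cv2.imread('pics/top0.png');s=cv2.imread('pics/scene0.png')
a=cv2.resize(t[180:280,130:400],None,fx=2.95,fy=2.95,interpolation=cv2.INTER_CUBIC)
b=cv2.resize(s[130:250,240:480],None,fx=2.5,fy=2.5,interpolation=cv2.INTER_CUBIC)
c=np.zeros((600,800,3),np.uint8);c[:a.shape[0],:a.shape[1]]=a;c[298:598,:b.shape[1]]=b
cv2.imwrite('pics/crop0.png',c)
for nm,im in(('top',t),('scene',s)):
    hsv=cv2.cvtColor(im,cv2.COLOR_BGR2HSV);m=cv2.inRange(hsv,(100,120,30),(125,255,255))
    n,l,st,ce=cv2.connectedComponentsWithStats(m)
    for i in range(1,n):
        if st[i,4]>150:print(nm,st[i],ce[i])
```

```text
top [   0   91   64   85 4529] [ 29.88143078 132.49701921]
top [400 100  18  58 513] [408.70565302 126.7251462 ]
top [334 192  52  14 455] [361.12087912 199.93626374]
scene [282  52  17  47 500] [292.106  73.346]
scene [160  74  57  29 542] [190.9501845   89.60885609]
scene [134  83  24  22 314] [145.93949045  92.57961783]
scene [ 575  160   65   63 2353] [615.78538037 188.45898853]
scene [270 204  40  18 191] [289.13612565 215.42408377]
scene [223 257  28  51 661] [238.94553707 278.34341906]
```

View pics/crop0.png

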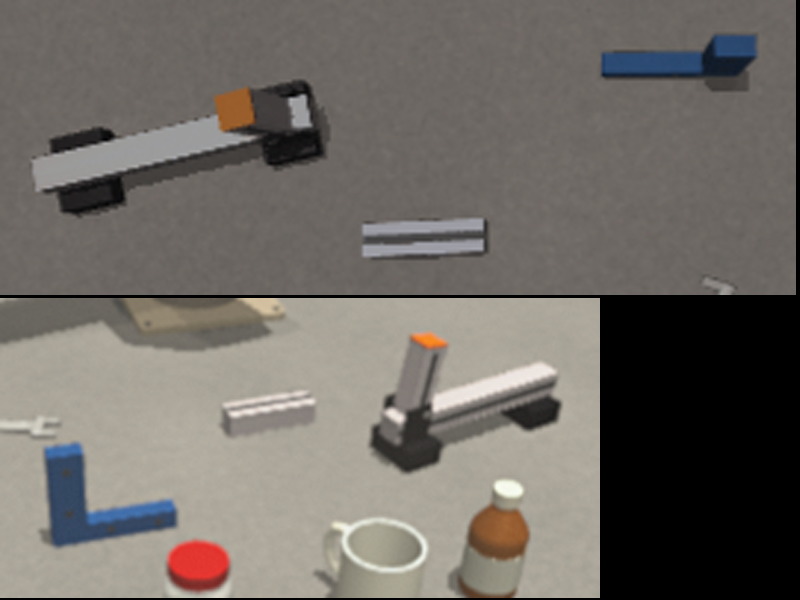

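The crop shows blue L A standing with its blade at top (378,198) and toe at (334,202). It is the nearest one. The rail runs from (142,240) to (238,222), and the upright's orange top is near (210,217). Next I'll measure coarsely.

Run:
```python
from h import *
f=lambda u,v:(130+u/2.95,180+v/2.95)
for nm,p,z in [('blade tl',(714,35),.11),('tr',(756,36),.11),('br',(754,63),.11),('bl',(711,62),.11),('toe top u',(602,52),.024),('toe top l',(602,76),.024),('foot u',(705,52),.024),('foot l',(702,74),.024),
 ('rail u far',(33,158),.06),('rail l far',(37,191),.06),('rail u near',(215,116),.06),('rail l near',(262,137),.06),
 ('orange',(216,95),.144),('orange',(248,88),.144),('orange',(254,124),.144),('orange',(222,132),.144)]:
    print(nm,onz('top',f(*p),z).round(4))
print(cv2.Rodrigues(monitor.read_state()['orientation'])[0].round(3))
```

```text
blade tl [ 0.5453 -0.2775  0.11  ]
tr [ 0.5441 -0.3134  0.11  ]
br [ 0.5207 -0.3109  0.11  ]
bl [ 0.5218 -0.2742  0.11  ]
toe top u [ 0.5458 -0.1839  0.024 ]
toe top l [ 0.5232 -0.1836  0.024 ]
foot u [ 0.5451 -0.2799  0.024 ]
foot l [ 0.5244 -0.2765  0.024 ]
rail u far [0.4474 0.3258 0.06  ]
rail l far [0.4181 0.3201 0.06  ]
rail u near [0.484  0.1644 0.06  ]
rail l near [0.4649 0.1214 0.06  ]
orange [0.4917 0.1383 0.144 ]
orange [0.4973 0.112  0.144 ]
orange [0.4675 0.1059 0.144 ]
orange [0.4611 0.1319 0.144 ]
[[ 0.965  0.264 -0.   ]
 [ 0.264 -0.965  0.001]
 [ 0.    -0.001 -1.   ]]
```

Request:
send_rows(motion=[[[0.03,-0.012,0],-7],[[0.08,-0.032,0],-14],[[0.135,-0.054,0],-24],[[0.19,-0.076,0],-34],[[0.245,-0.098,0],-44],[[0.3,-0.12,0],-54],[[0.355,-0.143,0],-64],[[0.405,-0.163,0],-70],[[0.43,-0.173,0],-74],[[0.437,-0.176,0],-74.7],[[0.437,-0.176,0],-74.7]], jaw=0.06, squeeze=25)

```text
t: 1.52
tool_pos: [0.533, -0.2939, 0.2183]
orientation: [-2.222, -2.22, 0.001]
force: [-0.4, -0.7, 0.3]
opening: 0.06
```

```bash
cat >> h.py <<'E'
def wT(st):
    T=np.eye(4);T[:3,:3]=cv2.Rodrigues(st['orientation'])[0];T[:3,3]=st['tool_pos'];return T@np.array(eyes.camera_model('wrist')['mount'])
def look(f):
    st=monitor.read_state();im=snap('wrist',f);np.savez('pics/'+f+'.npz',p=st['tool_pos'],o=st['orientation']);return st,im
E
python3 - <<'E'
from h import *
st,im=look('w1.png');print(st)
E
```

```text
{'t': 1.525, 'q': array([-5.88008449e-01,  1.54476249e-01,  1.46243423e+00, -3.30983594e-04,
        1.52538299e+00, -5.86837137e-01]), 'dq': array([-0.02320278, -0.0098112 ,  0.00520472, -0.00420106,  0.00165371,
       -0.00046355]), 'joint_torque': array([ 1.39378622e+00, -5.68980503e+01, -4.94031143e+01,  2.48556649e-01,
        2.57899339e-02, -1.60965964e-02]), 'tool_pos': array([ 0.53296674, -0.29393067,  0.21830292]), 'orientation': array([-2.22228508e+00, -2.21971722e+00,  7.25592668e-04]), 'force': array([-0.38021538, -0.70979401,  0.26096393]), 'wrist_torque': array([-0.02428482, -0.09837417,  0.00022471]), 'opening': 0.06000282824850589}
```

View pics/w1.png

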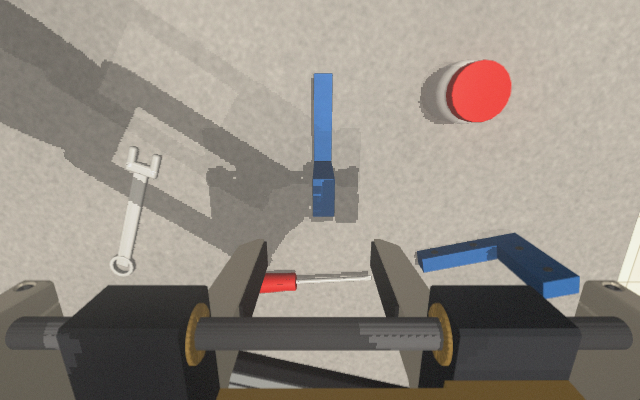

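Run:
```python
from h import *
t=cv2.imread('pics/w1.png')
cv2.imwrite('pics/c1.png',cv2.resize(t[60:230,270:380],None,fx=3.5,fy=3.5,interpolation=cv2.INTER_NEAREST))
```

```text
(no output)
```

View pics/c1.png

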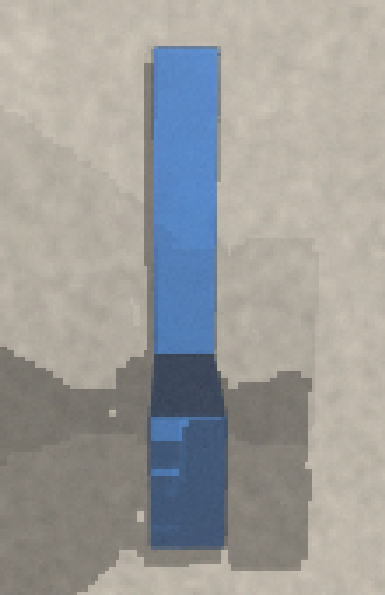

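Run:
```python
from h import *
d=np.load('pics/w1.png.npz');T=wT(dict(tool_pos=d['p'],orientation=d['o']))
f=lambda u,v:(269.5+u/3.5,59.5+v/3.5)
for nm,p,z in [('blade inner l',(151,418),.11),('inner r',(223,418),.11),('back l',(151,549),.11),('back r',(226,549),.11),('toe l',(154,46),.024),('toe r',(220,46),.024),('foot l',(154,352),.024),('foot r',(216,352),.024)]:
    print(nm,onz('wrist',f(*p),z,T).round(4))
```

```text
blade inner l [ 0.5283 -0.2761  0.11  ]
inner r [ 0.5465 -0.2762  0.11  ]
back l [ 0.528  -0.3116  0.11  ]
back r [ 0.5478 -0.3116  0.11  ]
toe l [ 0.5282 -0.1816  0.024 ]
toe r [ 0.5482 -0.1817  0.024 ]
foot l [ 0.5276 -0.2749  0.024 ]
foot r [ 0.5479 -0.275   0.024 ]
```

The blade top is at wrist pixels (312–334,180–216) and the toe at (323,73). That puts the back at y=-0.312 and the thickness centre at x=0.538, with yaw 90°. I'll descend and grip now.

Request:
send_rows(motion=[[[0.002,0.005,0.02],0],[[0.002,0.005,0.06],0],[[0.002,0.005,0.11],0],[[0.002,0.005,0.145],0],[[0.002,0.005,0.162],0],[[0.002,0.005,0.167],0],[[0.002,0.005,0.167],0]])

```text
t: 2.45
tool_pos: [0.5389, -0.2924, 0.0526]
orientation: [2.221, 2.22, 0.0]
force: [0.8, -0.3, 0.7]
opening: 0.06
```

Request:
send_rows(motion=[[[0,0,0],0],[[0,0,0],0],[[0,0,0],0],[[0,0,0],0],[[0,0,0],0],[[0,0,0],0]], jaw=0.0, squeeze=45)

```text
t: 3.2
tool_pos: [0.5383, -0.2918, 0.0517]
orientation: [-2.222, -2.221, 0.0]
force: [-0.9, 0.6, 1.0]
opening: 0.0203
```

Request:
send_rows(motion=[[[0,0,-0.01],0],[[0,0,-0.03],0],[[0,0,-0.06],0],[[0,0,-0.1],0],[[0,0,-0.14],0],[[0,0,-0.165],0],[[0,0,-0.17],0]])

```text
t: 4.08
tool_pos: [0.5396, -0.2926, 0.2256]
orientation: [2.218, 2.217, 0.002]
force: [1.0, 0.3, -3.6]
opening: 0.0198
```

Request:
send_rows(motion=[[[0.015,0,0],0],[[0.05,0.002,0],0],[[0.1,0.004,0],-2],[[0.15,0.006,0],-4],[[0.2,0.008,0],-6],[[0.25,0.01,0],-8],[[0.3,0.012,0],-10],[[0.35,0.014,0],-12],[[0.4,0.016,0],-12.5],[[0.45,0.016,0],-12.5],[[0.485,0.016,0],-12.5],[[0.494,0.016,0],-12.5]])

```text
t: 5.58
tool_pos: [0.5524, 0.2048, 0.2194]
orientation: [-1.961, -2.451, 0.004]
force: [0.4, -0.1, -2.9]
opening: 0.02
```

Request:
send_rows(motion=[[[0,0,0],0],[[0,0,0],0],[[0,0,0],0]])

```text
t: 5.95
tool_pos: [0.5546, 0.2011, 0.2216]
orientation: [1.969, 2.448, -0.0]
force: [-0.2, 0.0, -4.1]
opening: 0.0202
```

Run:
```python
from h import *
st,im=look('w2.png');snap('scene','s2.png');snap('top','t2.png');print(st['tool_pos'],st['orientation'],st['force'],st['opening'])
```

```text
[0.5545889  0.20107334 0.22158093] [ 1.96853187e+00  2.44827777e+00 -3.52851914e-04] [-0.20626398  0.0422421  -4.13795714] 0.020177098454320863
```

View pics/w2.png

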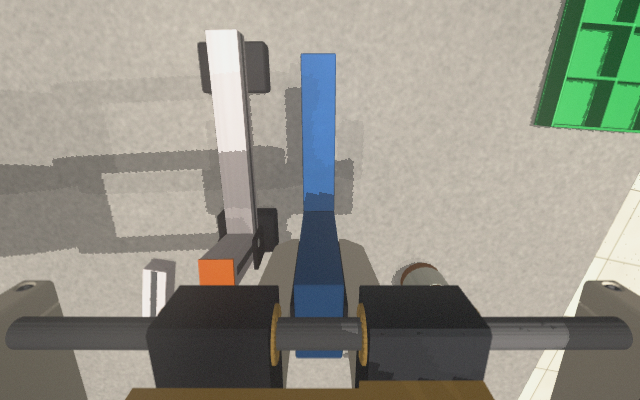

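View pics/s2.png

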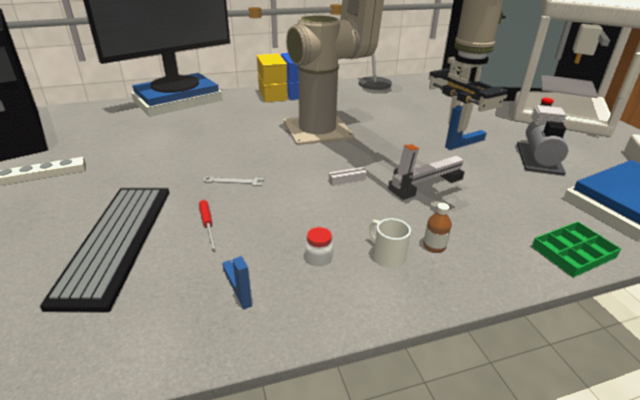

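Run:
```python
from h import *
t=cv2.imread('pics/w2.png')
cv2.imwrite('pics/c2.png',cv2.resize(t[20:290,180:350],None,fx=2.2,fy=2.2,interpolation=cv2.INTER_NEAREST))
cv2.imwrite('pics/c2b.png',cv2.resize(t[190:290,180:290],None,fx=6,fy=6,interpolation=cv2.INTER_NEAREST))
```

```text
(no output)
```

View pics/c2.png

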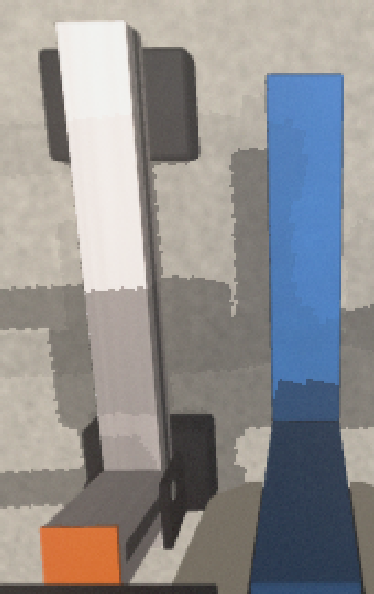

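View pics/c2b.png

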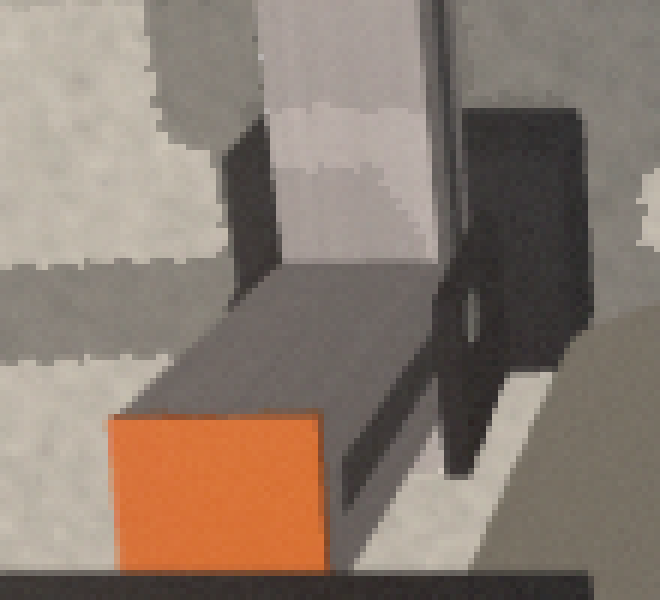

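Run:
```python
from h import *
d=np.load('pics/w2.png.npz');T=wT(dict(tool_pos=d['p'],orientation=d['o']))
R=cv2.Rodrigues(d['o'])[0];print(np.degrees(np.arctan2(R[1,0],R[0,0])),R[:,2])
f=lambda u,v:(179.5+u/2.2,19.5+v/2.2)
g=lambda u,v:(179.5+u/6,189.5+v/6)
P={}
for nm,p,z in [('fl',f(57,22),.06),('fr',f(126,22),.06),('cl',g(280,264),.06),('cr',g(438,264),.06),('ml',f(85,290),.06),('mr',f(147,290),.06),('ol',g(109,415),.1442),('or',g(322,412),.1442)]:
    P[nm]=onz('wrist',p,z,T);print(nm,P[nm].round(4))
c=(P['cl']+P['cr'])/2;e=(P['fl']+P['fr'])/2;u=(e-c)[:2];print('corner',c,'len',np.hypot(*u),'yaw',np.degrees(np.arctan2(u[1],u[0])))
print('edge yaws',[np.degrees(np.arctan2(*(P[a]-P[b])[[1,0]])) for a,b in(('fl','cl'),('fr','cr'))])
o=(P['ol']+P['or'])/2;print('orange front mid - corner',o-c)
# held square: heel/back/toe check
h=lambda u,v:(179.5+u/2.2,19.5+v/2.2)
for nm,p,z in [('toe l',f(267,74),.024),('toe r',f(343,74),.024),('in l',f(273,420),.024),('in r',f(339,420),.024)]:
    X=onz('wrist',p,z+d['p'][2]-0.0517,T);print(nm,X.round(4),(R.T@(X-d['p'])).round(4))
```

```text
102.3981245294615 [-8.83572207e-05 -2.17201585e-04 -9.99999973e-01]
fl [0.4212 0.3223 0.06  ]
fr [0.4496 0.3285 0.06  ]
cl [0.4663 0.1221 0.06  ]
cr [0.4952 0.1285 0.06  ]
ml [0.4464 0.2121 0.06  ]
mr [0.4749 0.2183 0.06  ]
ol [0.4637 0.1352 0.1442]
or [0.4933 0.1422 0.1442]
corner [0.48075896 0.12528731 0.06      ] len 0.20518004845810808 yaw 102.77398336682154
edge yaws [np.float64(102.71173747299765), np.float64(102.836250873876)]
orange front mid - corner [-0.00223954  0.01341357  0.0842    ]
toe l [0.5221 0.3061 0.1939] [ 0.1095 -0.0092  0.0277]
toe r [0.541  0.3102 0.1939] [0.1095 0.0101 0.0277]
in l [0.5422 0.2152 0.1939] [ 0.0164 -0.009   0.0277]
in r [0.5612 0.2193 0.1939] [0.0164 0.0104 0.0277]
```

The corner comes out at (0.4808,0.1253,0.06) with yaw 102.8°. The visible rail length is 205.2 mm, which matches the description. I'll move over the rail and then lower.

Request:
send_rows(motion=[[[-0.001,-0.02,0],-0.2],[[-0.003,-0.05,0],-0.4],[[-0.003,-0.08,0],-0.4],[[-0.003,-0.089,0],-0.4],[[-0.003,-0.089,0.015],-0.4],[[-0.003,-0.089,0.045],-0.4],[[-0.003,-0.089,0.08],-0.4],[[-0.003,-0.089,0.097],-0.4],[[-0.003,-0.089,0.1],-0.4],[[-0.003,-0.089,0.1],-0.4],[[-0.003,-0.089,0.1],-0.4]])

```text
t: 7.48
tool_pos: [0.4693, 0.1804, 0.1231]
orientation: [1.957, 2.456, 0.003]
force: [-1.3, -0.1, -2.4]
opening: 0.0194
```

Run:
```python
from h import *
st,im=look('w3.png');snap('scene','s3.png');print(st['tool_pos'],st['orientation'],st['force'],st['wrist_torque'])
a=cv2.imread('pics/w3.png');s=cv2.imread('pics/s3.png')
c=np.zeros((600,640,3),np.uint8);c[:250]=a[:250];b=cv2.resize(s[110:225,350:530],None,fx=3,fy=3);c[255:255+345,:540]=b
cv2.imwrite('pics/c3.png',c)
```

```text
[0.46932139 0.18035199 0.12314517] [1.95721224 2.45556414 0.00317804] [-1.3063918  -0.08518103 -2.37788019] [-0.06568566 -0.1625785  -0.01323077]
```

View pics/c3.png

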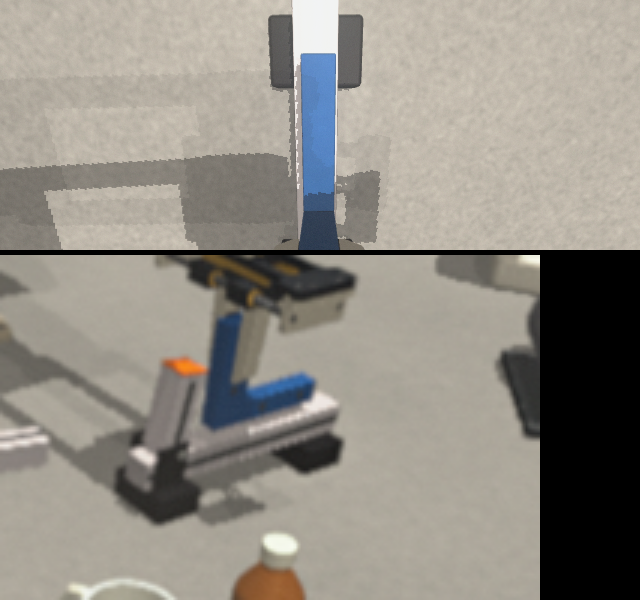

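Request:
send_rows(motion=[[[0,-0.001,0.002],0],[[0,-0.001,0.004],0],[[0,-0.001,0.006],0],[[0,-0.001,0.007],0],[[0,-0.001,0.007],0],[[0,-0.001,0.007],0]])

```text
t: 8.32
tool_pos: [0.4673, 0.1798, 0.1147]
orientation: [1.958, 2.457, 0.0]
force: [0.4, 0.4, -2.8]
opening: 0.02
```

Request:
send_rows(motion=[[[0,0,0.001],0],[[0,0,0.001],0],[[0,0,0.002],0],[[0,0,0.002],0],[[0,0,0.002],0]])

```text
t: 8.95
tool_pos: [0.4673, 0.1798, 0.1126]
orientation: [1.958, 2.457, 0.0]
force: [-0.1, -0.1, -2.8]
opening: 0.0199
```

Request:
send_rows(motion=[[[0,0,0.001],0],[[0,0,0.001],0],[[0,0,0.001],0]])

```text
t: 9.32
tool_pos: [0.4673, 0.1798, 0.1117]
orientation: [1.958, 2.457, 0.0]
force: [0.0, -0.7, -3.2]
opening: 0.0195
```

Request:
send_rows(motion=[[[0,0,0.001],0],[[0,0,0.001],0],[[0,0,0.001],0]])

```text
t: 9.7
tool_pos: [0.4674, 0.1799, 0.1117]
orientation: [1.958, 2.457, 0.0]
force: [-4.0, -0.6, 6.2]
opening: 0.0198
```

Request:
send_rows(motion=[[[0,0,0],0],[[0,0,0],0],[[0,0,0],0]])

```text
t: 10.07
tool_pos: [0.4674, 0.1798, 0.1117]
orientation: [1.958, 2.457, 0.0]
force: [-4.2, -1.5, 6.2]
opening: 0.0202
```

Run:
```python
from h import *
st,im=look('w4.png');snap('scene','s4.png');print(st['tool_pos'],st['orientation'],st['force'],st['wrist_torque'])
R=cv2.Rodrigues(st['orientation'])[0];print(R.round(4),np.degrees(np.arctan2(R[1,0],R[0,0])))
c=np.array([.48076,.12529]);u=np.array([np.cos(np.radians(102.77)),np.sin(np.radians(102.77))]);n=np.array([u[1],-u[0]])
for x in(-.02,.11):
  p=(st['tool_pos']+R@[x,.0005,.0517])[:2]-c;print(p@u,p@n)
a=cv2.imread('pics/w4.png');s=cv2.imread('pics/s4.png')
c=np.zeros((600,640,3),np.uint8);c[:250,:540]=cv2.resize(a[:250],(540,250));c[:250]=0;c[:250]=cv2.resize(a[20:270,220:420],(640,800))[:250];b=cv2.resize(s[110:225,350:530],None,fx=3,fy=3);c[255:255+345,:540]=b
cv2.imwrite('pics/c4.png',c)
```

```text
[0.46737499 0.17984965 0.11167455] [1.95791286e+00 2.45658343e+00 3.60380482e-04] [-4.18779259 -1.5112741   6.15793013] [-0.37863022  0.75926205  0.01344459]
[[-2.231e-01  9.748e-01  3.000e-04]
 [ 9.748e-01  2.231e-01  0.000e+00]
 [-0.000e+00  3.000e-04 -1.000e+00]] 102.88985612944946
0.036168360220257906 -0.00043599330835637486
0.16616807572826317 -0.0007079380412936793
```

View pics/c4.png

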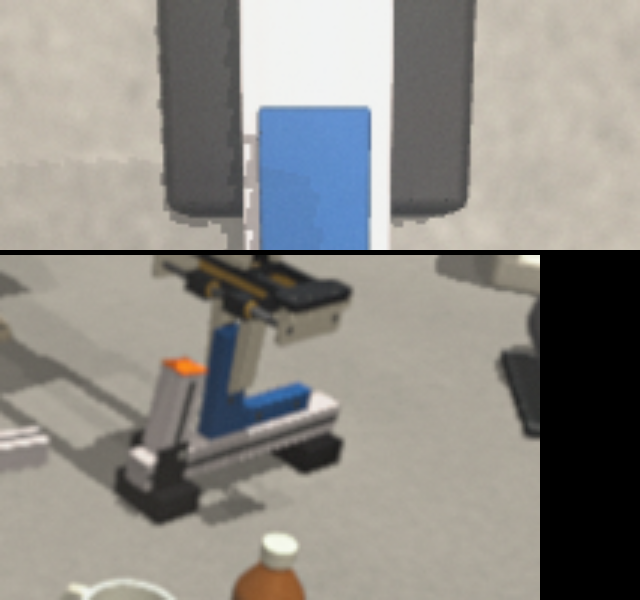

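Request:
send_rows(motion=[[[0,0,0.0005],0],[[0,0,0.001],0],[[0,0,0.001],0],[[0,0,0.001],0],[[0,0,0.001],0]])

```text
t: 10.8
tool_pos: [0.4674, 0.1798, 0.1116]
orientation: [1.958, 2.457, 0.0]
force: [-8.0, -1.8, 15.0]
opening: 0.0196
```

Run:
```python
from h import *
st=monitor.read_state();print(st['tool_pos'],st['orientation'],st['force'],st['wrist_torque'])
```

```text
[0.46740034 0.17983223 0.11163205] [1.95788869e+00 2.45654824e+00 3.34718772e-04] [-8.02448038 -1.84568788 14.97641468] [-0.60760567  1.71398357  0.03822164]
```

Request:
send_rows(motion=[[[-0.002,0,0],0],[[-0.005,0,0],0],[[-0.009,0,0],0],[[-0.013,0,0],0],[[-0.017,0,0],0],[[-0.02,0,0],0],[[-0.02,0,0],0],[[-0.02,0,0],0]])

```text
t: 11.8
tool_pos: [0.4733, 0.1614, 0.1117]
orientation: [1.957, 2.456, 0.006]
force: [0.5, 4.1, 6.5]
opening: 0.0196
```

Request:
send_rows(motion=[[[-0.002,0,0],0],[[-0.004,0,0],0],[[-0.006,0,0],0],[[-0.008,0,0],0],[[-0.01,0,0],0],[[-0.011,0,0],0],[[-0.012,0,0],0],[[-0.012,0,0],0],[[-0.012,0,0],0]])

```text
t: 12.92
tool_pos: [0.4758, 0.1503, 0.1117]
orientation: [1.957, 2.456, 0.007]
force: [-0.7, 5.0, 6.9]
opening: 0.0196
```

```bash
cat >> h.py <<'E'
def rep():
    st=monitor.read_state();R=cv2.Rodrigues(st['orientation'])[0]
    c=np.array([.48076,.12529]);u=np.array([np.cos(np.radians(102.77)),np.sin(np.radians(102.77))]);n=np.array([u[1],-u[0]])
    for x in(-.02,.11):
        p=(st['tool_pos']+R@[x,.0005,.0517])[:2]-c;print('along/lat',p@u,p@n)
    F=st['force'];print('t',st['t'],'F along,lat,z',F[:2]@u,F[:2]@n,F[2],'tcp',st['tool_pos'],'Rz',R[:,2].round(4),'M',st['wrist_torque'][:2]@u,st['wrist_torque'][:2]@n)
E
python3 - <<'E'
from h import *
rep();s=snap('scene','s5.png')[:,:,::-1]
cv2.imwrite('pics/c5.png',cv2.resize(s[110:225,350:530],None,fx=4,fy=4,interpolation=cv2.INTER_CUBIC))
E
```

```text
along/lat 0.005573465360007402 0.001454192079421084
along/lat 0.1355727894519391 0.0011448059811744883
t 12.925 F along,lat,z 5.062975825488611 0.4576043832160304 6.889076909591671 tcp [0.47580891 0.15027274 0.11170673] Rz [ 0.0035  0.003  -1.    ] M -0.06913161601257276 0.9988560201556341
```

View pics/c5.png

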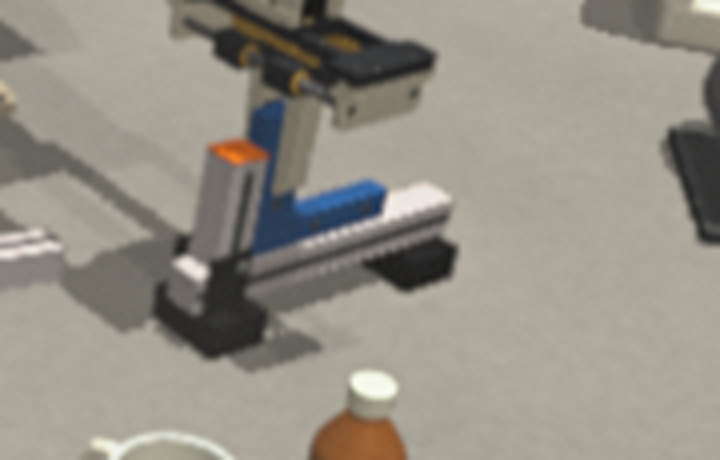

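The upright is leaning only slightly now, with its orange top at crop (238,152), and the heel is about 5.6 mm from home. I'll push the rest in small steps.

Request:
send_rows(motion=[[[-0.001,0,0],0],[[-0.002,0,0],0],[[-0.003,0,0],0],[[-0.004,0,0],0],[[-0.004,0,0],0],[[-0.004,0,0],0]])

```text
t: 13.72
tool_pos: [0.4767, 0.1464, 0.1117]
orientation: [1.957, 2.456, 0.007]
force: [-1.6, 5.9, 7.9]
opening: 0.0198
```

Request:
send_rows(motion=[[[-0.0005,0,0],0],[[-0.001,0,0],0],[[-0.0015,0,0],0],[[-0.002,0,0],0],[[-0.002,0,0],0],[[-0.002,0,0],0]])

```text
t: 14.48
tool_pos: [0.4769, 0.1456, 0.1117]
orientation: [-1.957, -2.457, -0.009]
force: [-1.8, 11.6, 7.9]
opening: 0.0199
```

Run:
```python
from h import *
rep()
```

```text
along/lat 0.0009054712264581957 0.00147872211097343
along/lat 0.1309038165031315 0.0011004496700653744
t 14.475 F along,lat,z 11.738583794590065 0.7723974169607922 7.94542568235535 tcp [0.47687274 0.14562375 0.11173971] Rz [ 0.0032  0.005  -1.    ] M -0.08639473215063057 1.8676036783578094
```

Request:
send_rows(motion=[[[-0.0005,0,0.0003],0],[[-0.001,0,0.0005],0],[[-0.0015,0,0.0005],0],[[-0.0015,0,0.0005],0],[[-0.0015,0,0.0005],0],[[-0.0015,0,0.0005],0],[[-0.0015,0,0.0005],0]])

```text
t: 15.35
tool_pos: [0.4769, 0.1455, 0.1117]
orientation: [-1.955, -2.456, -0.011]
force: [-6.1, 17.7, 12.5]
opening: 0.0199
```

Run:
```python
from h import *
rep();s=snap('scene','s6.png')[:,:,::-1];t=snap('top','t6.png')[:,:,::-1];look('w6.png')
a=cv2.resize(s[120:210,380:480],None,fx=6,fy=6,interpolation=cv2.INTER_CUBIC)
cv2.imwrite('pics/c6.png',a)
```

```text
along/lat 0.0008341406116435528 0.0015057580534089767
along/lat 0.13083086622020013 0.0010617585964603966
t 15.35 F along,lat,z 18.65393651931469 -2.0735712720910544 12.47157159669352 tcp [0.47692371 0.14545021 0.11174286] Rz [ 0.0028  0.007  -1.    ] M 0.31740369475156943 2.904297388488855
```

View pics/c6.png

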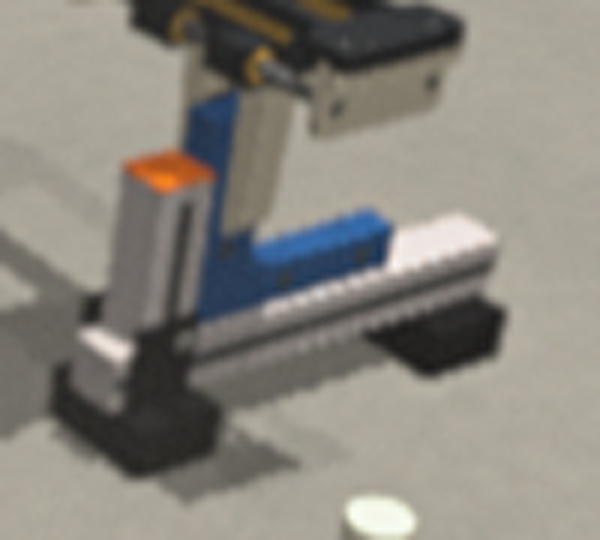

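View pics/w6.png

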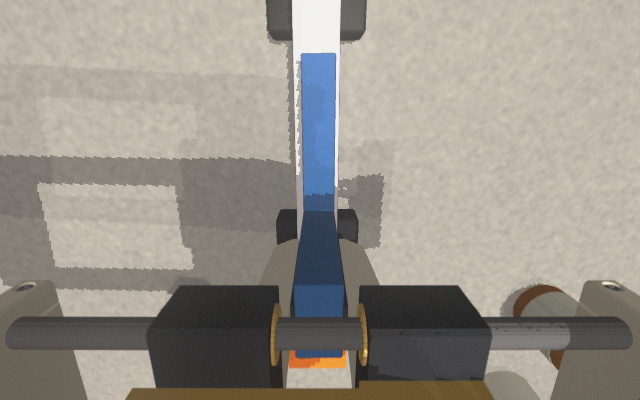

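The square is home. It stopped moving while the force along the rail rose to about 18 N, and the upright stands parallel to the blade. The toe still sits at wrist (318,53), so it hasn't pivoted in the grip. I'll do one settling hold and then hand in.

Request:
send_rows(motion=[[[0,0,0],0],[[0,0,0],0],[[0,0,0],0],[[0,0,0],0],[[0,0,0],0],[[0,0,0],0]])

```text
t: 16.25
tool_pos: [0.477, 0.1455, 0.1118]
orientation: [-1.955, -2.456, -0.011]
force: [-5.7, 18.1, 11.4]
opening: 0.02
```

Run:
```python
from h import *
rep();print(ticket.close_job())
```

```text
along/lat 0.0008261160905273474 0.001549032552902994
along/lat 0.13082287116596486 0.0011078083871002716
t 16.25 F along,lat,z 18.944579439829468 -1.5889270084111282 11.440134728775366 tcp [0.47696341 0.1454523  0.11178342] Rz [ 0.0029  0.007  -1.    ] M 0.37667644532361577 2.8640839418735653
the job is handed in; nothing more can be done
None
```

I took the nearer blue square and stood it on the rail with its heel about 36 mm clear of the corner. I then slid it home, pushing the upright straight, and handed the job in at about 16 s while still gripping and pressing it.

What the last checks showed:
- **Position:** the heel was about 0.8 mm from the corner and 1.5 mm off the rail's centre line, and the toe was 1.1 mm off it. These come from my measured corner and the tool pose, so allow about 2 mm for calibration.
- **Forces:** the tool read about 19 N along the rail towards the upright, part of it rail friction. It pressed down with about 14 N, once the square's weight is allowed for. The separate contact forces on the rail and the upright can't be read directly.
- **Upright:** further pushing only raised the force and moved nothing, so it is against its stop. In the scene picture it stands parallel to the blade.
- **Oddities:** while I pressed down there was an unexpected sideways force of up to about 8 N, which mostly went away once the square slid. The tool also ended tilted by about 0.007 rad under load. The toe kept its place in the wrist picture, so I saw no sign of the square pivoting in the grip.

My path stayed clear of the other things on the bench, but I did not measure them again at the end.

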